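Drop the gate latch of the bottle locker into its keeper

TASK

Shut the small iron gate of the brick bottle locker and latch it: by the brass ball knob, lift the latch bar over the lip of the brass keeper, bring the gate in against its spring buffer, and let the bar down fully into the keeper's notch, then let go. The notch is clamped a little further in or out each time, so feel for it gently and never ram or lean hard on the keeper; leave the other things on the table alone.

Things in the scene. Friction and masses are not known exactly. Their poses are not given: they have to be found in the camera images.
- locker: Brick bottle locker, fixed, 364 mm wide, 337 deep, 180 high: two brick piers 50 mm wide, lying bottles between. Origin on the table at the middle of its front; +x points into the locker, away from the robot, +y to the gate's hinge side (left as the robot sees it). Nothing of locker or gate is above 180 mm but the knob (and the bar when lifted).
- hinge (a point): Point on the gate's vertical hinge line, at table height: (0, 128, 0) mm in the locker frame. Light friction: the gate stays where it is left, off the buffer.
- gate (a joint): Angle of the barred iron gate (250 mm wide, 170 high, 10 thick, 1.3 kg) about its hinge: 0 nominally shut, growing as its free edge swings out towards the robot (-x of the locker); starts 0.3 to 0.55 rad open; can go to -0.07.
- buffer (a joint): How far the rubber-tipped spring buffer is pressed in (m). It is about 250 N/m, stands behind the gate near its free edge, 228 mm from the hinge, meets the gate from about 0.09 rad on and pushes it out with about 5 N at gate 0: an unlatched gate springs back out.
- latch (a joint): Angle of the steel latch bar about its pivot on the gate: 0 level and lowest, resting on its own stop; grows to 0.9 rad as the free end is lifted. It falls by its own weight (0.28 kg). Bar 10 mm thick, 16 high, reaching 170 mm from the pivot towards the free edge, past the gate and over the keeper.
- pivot (a point): Pivot of the latch bar on the gate, on the bar's centre line: 128 mm from the hinge line along the gate, 25 mm in front of the gate's middle plane (which holds the hinge line), 155 mm above the table.
- knob (a point): Centre of the brass ball knob (28 mm diameter) on a 10 mm stem standing up from the bar: 100 mm from the pivot along the bar, 55 mm above its centre line (210 mm above the table when the bar is down; lifted, it moves on an arc about the pivot). Take it from above with the fingers on any two opposite sides; it can turn between them.
- bar_end (a point): Point on the bar's centre line 150 mm from the pivot: the part that goes into the keeper's notch.
- keeper: Red bracket on the front of the right-hand (-y) pier, fixed; origin at (-25, -150, 143) mm in the locker frame. It carries the brass strike with the notch. Its screws stand 15 N.
- notch_nominal (a point): Middle of the notch's floor if the brass strike stood centred; it is clamped up to 12 mm nearer or deeper (locker x), not measured. Strike 30 mm long along y, a notched block: front lip 18 mm thick and back wall 16 mm thick, both with flat tops at height 169 mm, 22 mm above the lowered bar's underside; notch between them 13 mm wide. The lowered bar clears the notch's floor by 4 mm.
- dark_bottle: Brown wine bottle, standing, 76 mm wide, 290 mm high; origin under its base. Leave alone.
- green_bottle: Green wine bottle, standing, 74 mm wide, 270 mm high; origin under its base. Leave alone.
- tasting_cup: Steel tasting bowl, 80 mm wide, 50 mm high; origin under its base. Leave alone.
- padlock: Brass padlock, body 50 x 44 x 22 mm, lying in front of the right pier, off the gate's path; origin under its centre. Leave alone.
- cork_jar: Jar of corks, 84 mm wide, 100 mm high; origin under its base. Leave alone.
- cellar_book: Thick red book, 156 x 216 x 26 mm, lying flat; origin under its centre. Leave alone.

How it is judged:
By the outcome, as a careful person would: the job done as asked, in the order asked, and still so for the second after the job is handed in, with the robot touching nothing.
It also fails if it takes over 67 s, if anything falls off the work surface, if the arm or the gripper's body presses on something with over 40 N, if the wrist force passes 120 N, or if a joint passes its speed limit or range.

ROBOT

A 6-joint arm with a two-finger parallel gripper is mounted at the origin on the work surface. World frame = base frame: x ahead of the robot, y to its left, z up, the work surface at z = 0. Lengths are in mm, angles in rad, forces in N, time in s.
With the tool pointing down it reaches from about 400 to 925 mm from the base axis. Payload 12.5 kg.
Tool frame: the origin (TCP) lies midway between the tips of the shut fingers; the grasp point (between the pads) lies 19 mm behind it (env.tcp_to_grasp is the distance from the TCP to the grasp point, in mm); z points along the fingers, y is the line along which they close (so a half turn about z gives the same grasp; the last joint's range is limited). The gripper opens to 95 mm and grips with 3 to 60 N. Pads are 20 mm wide; open, the fingers measure 119 mm over their backs; the gripper's body (75 mm by 180 mm) begins 59 mm behind the grasp point.
Start: joints at [-1.28, 0.491, 1.559, -0, 1.092, -0.106], TCP at [241.568, -576.45, 192.561] pointing down, gripper open.
Joint ranges: [-3.1, 3.1], [-0.84, 2.19], [0.05, 2.79], [-1.13, 4.28], [0.06, 2.93], [-2.69, 2.69]. Speed limits (rad/s): [2.22, 2.22, 2.79, 3.14, 3.14, 3.14].

INTERFACE

Orientations are given as [roll, pitch, yaw] about the fixed x, y, z axes, in that order (R = Rz(yaw) Ry(pitch) Rx(roll)).
In Python, from cell import env gives the robot as it stands. The module is installed in compiled form; this text tells all that it offers.
- The arm moves only by the tool step_arm, never from a script. Its argument "plan" is a list that holds one entry, the list of rows, each a list of 5 numbers: the shift along the tool's x, y, z in mm, then the turn about the tool's z in degrees, then the opening, from -1 (shut) to 1 (fully open). A call has 1 to 8 rows; each row is the pose to reach, as a shift and turn from the pose commanded when the call began, along the tool's axes at that moment; what a row does not reach only later rows make up. A row lasts 1/12 s, in which the tool goes at most 41.7 mm and 7.16 degrees, less where a joint would pass 70% of its speed; a pose out of reach is approached as far as the arm can. A call with a gripper value outside its range is refused whole. The fingers move at their own pace and stop on an object; the grip force is fixed at half the most. Time passes only in rows, so rows that repeat a pose let the fingers close. It gives the time, the measured TCP pose, the force, the opening and the grip force at its end, in the units of the state.
- env.state(): the state, without advancing time (a new reading comes with each control period).
- env.read_camera(name): name is "side" or "top"; returns the picture (480x640x3 uint8, blue, green, red); there is no depth.
- env.get_calibration(name): a dict with "K" (3x3 intrinsics, pixels), "D" ([k1, k2, p1, p2, k3] as OpenCV has them; the pictures are not rectified), "extrinsics" (4x4, takes a point from world to camera coordinates). Camera axes: x right, y up, looking along -z (the intrinsics and any distortion apply to the point x, -y, -z); pixel columns grow to the right and rows downward; lengths in mm; the calibration is good to about 2 mm. A picture is of the moment at which its call begins. get_calibration takes no time and is no camera call.
- env.job_done(): hands the job in; it is judged then, once.
The state is a dict: "t": time; "joints": joint angles; "qvel": joint speeds; "tau": joint torques, N m; "eef_pos": TCP position; "tcp_rot": TCP orientation; "ft_force": force on the tool from outside, world axes, zero at the start; "moment": the same for the moment, N m; "opening": opening from 0.0 (shut) to 1.0 (fully open); "grip_force": force on a finger pad.
Only numpy, scipy, OpenCV 4.12 (cv2) and the standard library are available. Lean on these libraries where they do the work, as an engineer would, in place of code of your own. Each camera call takes 0.05 s, during which the arm holds its last target. There are 200 camera calls.

## Working session

There is one attempt and no reset: what is moved stays moved. The work goes in short steps, Python scripts to look and compute and a tool call to move; the robot and the scene stay as the last step left them, time stands still between calls to the robot, and variables do not carry over. Pictures are saved under pics/ and viewed, at most 10 in all, crops included, and the job is handed in when it is done.

Besides the shell and the picture viewer there is one more tool, called after ">>>" as name(argument=value, ...) on one line, values as JSON. step_arm: Moves the arm, as the interface text tells. Its arguments: {"type":"object","properties":{"plan":{"type":"array"}},"required":["plan"]}

```bash
mkdir -p pics; cat > h.py <<'E'
import numpy as np,cv2
from cell import env
def cal(n):
    c=env.get_calibration(n);return np.array(c["K"],float),np.array(c["D"],float),np.array(c["extrinsics"],float)
def proj(n,P):
    K,D,E=cal(n);P=np.atleast_2d(P).astype(float);c=P@E[:3,:3].T+E[:3,3];c=c*[1,-1,-1]
    return cv2.projectPoints(c.reshape(-1,1,3),np.zeros(3),np.zeros(3),K,D)[0].reshape(-1,2)
def ray(n,uv):
    K,D,E=cal(n);u=cv2.undistortPoints(np.array(uv,float).reshape(-1,1,2),K,D).reshape(-1,2)
    d=np.c_[u[:,0],-u[:,1],-np.ones(len(u))]@E[:3,:3];o=-E[:3,:3].T@E[:3,3];return o,d
def onz(n,uv,z):
    o,d=ray(n,uv);return o+d*((z-o[2])/d[:,2:3])
E
python3 - <<'E'
from h import *
for n in("top","side"):
    cv2.imwrite(f"pics/{n}0.png",env.read_camera(n)); o,d=ray(n,[[320,240]]);print(n,o,d)
s=env.state();print(s)
E
```

```text
top [ 155.46304831  -38.33363133 1894.83533376] [[ 0.17978217 -0.00642486 -0.98370274]]
side [1230.26340829 -674.04961472  981.18767421] [[-0.58059204  0.48489318 -0.6540883 ]]
{'t': 0.1, 'joints': array([-1.27961486e+00,  4.91465091e-01,  1.55942792e+00, -4.69170324e-06,
        1.09169563e+00, -1.05640958e-01]), 'qvel': array([ 0.00045134, -0.00110541, -0.00056471,  0.00146278,  0.00029432,
       -0.00211624]), 'tau': array([ 5.01595350e-03, -6.13622260e+01, -2.58604521e+01,  6.94945687e-02,
        4.70603909e-02, -6.56257112e-05]), 'eef_pos': array([ 241.47838999, -576.18876403,  192.02786381]), 'tcp_rot': array([-3.14060179e+00, -1.00882779e-04,  3.96824544e-01]), 'ft_force': array([-0.21826728,  0.17101334, -0.41545146]), 'moment': array([-0.01515523,  0.03349685,  0.02950612]), 'grip_force': 0.0, 'opening': 1.0015666114008992}
```

View pics/top0.png

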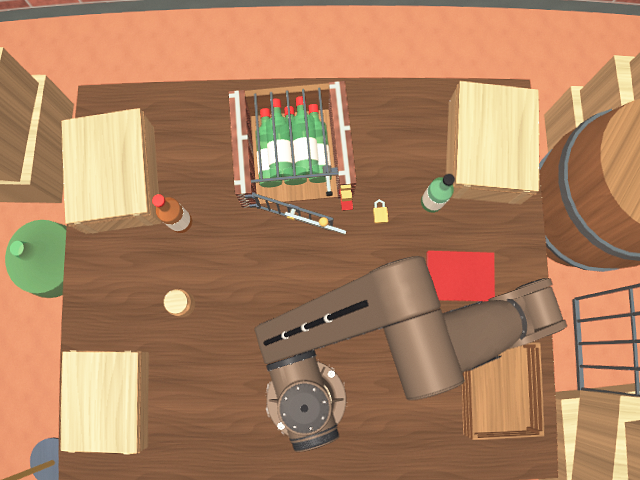

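View pics/side0.png

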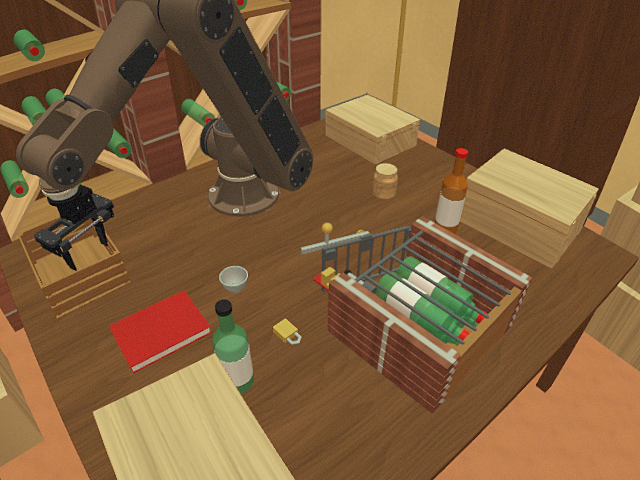

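The top view shows the gate open with the knob at about (323,222) and the keeper at about (346,196). In the side view the knob is at about (327,229) and the keeper at about (328,278). I'll zoom in on both.

```bash
python3 - <<'E'
from h import *
a=cv2.imread("pics/top0.png")[75:245,220:400];b=cv2.imread("pics/side0.png")[210:310,280:430]
a=cv2.resize(a,None,fx=3.4,fy=3.4,interpolation=cv2.INTER_CUBIC)[:578,:612]
cv2.imwrite("pics/topc.png",a);cv2.imwrite("pics/sidec.png",cv2.resize(b,None,fx=5,fy=5,interpolation=cv2.INTER_CUBIC))
E
```

```text
(no output)
```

View pics/topc.png

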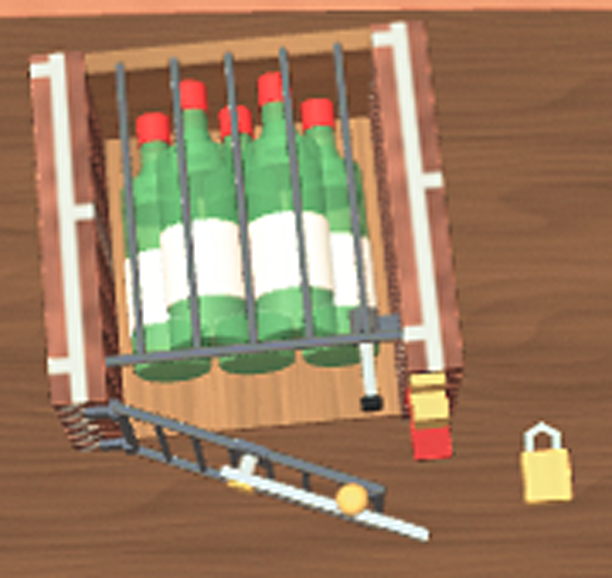

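View pics/sidec.png

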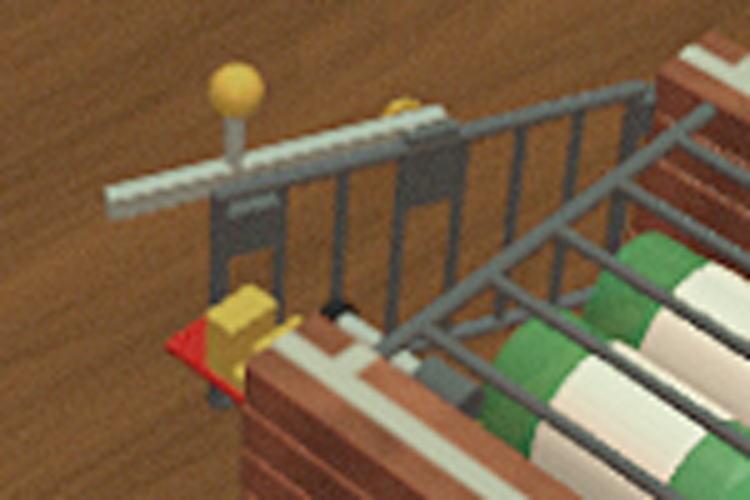

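The crops show the pier corners, the knob ball at top-crop (351,499) and side-crop (237,90), and the brass lip and back wall of the strike. Next I'll turn these into positions.

```bash
cat >> h.py <<'E'
def tri(a,b):
    (o1,d1),(o2,d2)=ray("top",[a]),ray("side",[b]);d1=d1[0]/np.linalg.norm(d1);d2=d2[0]/np.linalg.norm(d2)
    st=np.linalg.lstsq(np.c_[d1,-d2],o2-o1,rcond=None)[0];p,q=o1+st[0]*d1,o2+st[1]*d2;return (p+q)/2,np.linalg.norm(p-q)
def ball(im,c,r=12):
    hsv=cv2.cvtColor(im,cv2.COLOR_BGR2HSV);m=cv2.inRange(hsv,(14,110,120),(32,255,255));z=np.zeros_like(m);cv2.circle(z,c,r,255,-1);m&=z
    M=cv2.moments(m,True);return M["m10"]/M["m00"],M["m01"]/M["m00"],M["m00"]
E
python3 - <<'E'
from h import *
t=lambda p:np.array(p)/3.4+[220,75]-.35
C=t([[30,57],[83,54],[374,27],[427,22],[60,405],[115,401],[410,372],[462,370]])
W=onz("top",C,180);print(W.round(0))
L=np.array([[337,182],[337,132],[337,-132],[337,-182],[0,182],[0,132],[0,-132],[0,-182]],float)
a,b=L-L.mean(0),W[:,:2]-W[:,:2].mean(0)
th=np.arctan2((a[:,0]*b[:,1]-a[:,1]*b[:,0]).sum(),(a*b).sum());R=np.array([[np.cos(th),-np.sin(th)],[np.sin(th),np.cos(th)]])
o=W[:,:2].mean(0)-R@L.mean(0);print("th",th,"o",o,"res",(W[:,:2]-o-L@R.T).round(1))
at,as_=cv2.imread("pics/top0.png"),cv2.imread("pics/side0.png")
kt=ball(at,(323,222),6);ks=ball(as_,(327,228),9);print(kt,ks)
k,e=tri(kt[:2],ks[:2]);print("knob",k,e)
l=R.T@(k[:2]-o);print("knob loc",l)
for n,uv in(("strike lines",[[431,373],[431,386],[432,391],[432,410],[432,423],[432,458]]),):
    for p in onz("top",t(uv),169): print((R.T@(p[:2]-o)).round(1))
# side view rays
s=lambda p:np.array(p)/5+[280,210]-.4
for p in onz("side",s([[208,325],[243,285],[277,300],[240,335]]),169): print("side",(R.T@(p[:2]-o)).round(1))
print(at[180:212,346].tolist())
E
```

```text
[[ 943.  228.  180.]
 [ 944.  179.  180.]
 [ 966.  -87.  180.]
 [ 971. -136.  180.]
 [ 613.  195.  180.]
 [ 615.  146.  180.]
 [ 638. -113.  180.]
 [ 639. -158.  180.]]
th 0.08226884441477626 o [623.13828669  17.92367818] res [[-1.3  0.8]
 [-3.7  1.9]
 [-3.6 -1.3]
 [-3.2 -0.1]
 [ 4.4 -4.5]
 [ 3.  -3.1]
 [ 3.6  1.1]
 [ 0.8  5.2]]
(323.0857142857143, 221.22857142857143, 70.0) (326.74074074074076, 227.95555555555555, 135.0)
knob [519.0712972  -58.74099311 208.5554893 ] 0.9667759263766019
knob loc [-110.01501864  -67.85356144]
[   4.1 -150.3]
[  -7.7 -149. ]
[ -12.4 -149.4]
[ -29.6 -147.6]
[ -41.3 -146.3]
[ -72.7 -143. ]
side [ -28.4 -166.4]
side [ -36.2 -134.9]
side [ -17.5 -130.5]
side [ -13.1 -160.1]
[[227, 240, 237], [218, 234, 233], [211, 229, 230], [211, 237, 245], [81, 95, 113], [138, 235, 254], [139, 231, 249], [142, 237, 253], [75, 132, 173], [61, 109, 149], [105, 181, 221], [142, 236, 251], [139, 231, 248], [137, 227, 246], [138, 228, 246], [137, 228, 246], [140, 230, 248], [141, 234, 251], [78, 138, 179], [65, 116, 151], [69, 122, 157], [67, 77, 230], [69, 70, 235], [70, 73, 233], [69, 72, 233], [68, 72, 233], [69, 73, 233], [70, 72, 233], [69, 72, 235], [80, 85, 255], [58, 81, 124], [72, 103, 141]]
```

Locker yaw is about 0.08 rad, and the knob is at (519,-59,209), which puts the gate at about 0.40 rad. The notch looks clamped about 12 mm deeper than nominal. I'll move above the knob with the closing line along the gate normal.

>>> step_arm(plan=[[[0,0,-42,0,1],[0,0,-84,0,1],[20,-16,-125,-7,1],[50,-40,-128,-14,1],[80,-65,-128,-21,1],[110,-90,-128,-28,1],[140,-114,-128,-35,1],[172,-140,-128,-42,1]]])

```text
t: 0.77
eef_pos: [346.4, -379.2, 320.4]
tcp_rot: [-3.141, -0.0, 1.135]
ft_force: [0.1, -0.1, -0.8]
opening: 1.002
grip_force: 0.0
```

```bash
cat >> h.py <<'E'
TH=.08
def shift(p,yaw):
    s=env.state();e=s["eef_pos"];y=s["tcp_rot"][2];d=np.array(p)-e
    print("t",round(s["t"],2),"pos",e.round(1),"yaw",round(y,3),"F",s["ft_force"].round(1),"op",round(s["opening"],3))
    print("shift",[round(v,1) for v in(d[0]*np.cos(y)+d[1]*np.sin(y),d[0]*np.sin(y)-d[1]*np.cos(y),-d[2])],"turn",round(-np.degrees(yaw-y),1))
E
python3 -c "
from h import *
shift([519,-59,280],1.25)"
```

```text
t 0.77 pos [ 346.4 -379.2  320.4] yaw 1.135 F [ 0.1 -0.1 -0.8] op 1.002
shift [np.float64(363.2), np.float64(21.4), np.float64(40.4)] turn -6.6
```

>>> step_arm(plan=[[[41,2,0,-1,1],[82,5,0,-2,1],[123,7,0,-3,1],[164,10,0,-4,1],[205,12,0,-5,1],[246,15,0,-6,1],[287,17,0,-6.6,1],[328,19,0,-6.6,1]]])

```text
t: 1.43
eef_pos: [503.7, -90.3, 320.5]
tcp_rot: [-3.141, 0.0, 1.246]
ft_force: [1.0, -0.5, -0.6]
opening: 0.997
grip_force: 0.0
```

>>> step_arm(plan=[[[20,2,0,0,1],[33,2,0,0,1],[33,2,0,0,1],[33,2,0,0,1]]])

```text
t: 1.77
eef_pos: [515.6, -61.4, 320.2]
tcp_rot: [-3.141, 0.0, 1.246]
ft_force: [-0.4, -0.1, -0.3]
opening: 1.001
grip_force: 0.0
```

```bash
python3 -c "
from h import *
shift([519,-59,280],1.25)
a=env.read_camera('top');b=env.read_camera('side')
cv2.imwrite('pics/m.png',np.hstack([cv2.resize(a[160:260,270:390],(400,333),interpolation=2),cv2.resize(b[160:260,270:390],(400,333),interpolation=2)]))"
```

```text
t 1.77 pos [515.6 -61.4 320.2] yaw 1.246 F [-0.4 -0.1 -0.3] op 1.001
shift [np.float64(3.3), np.float64(2.4), np.float64(40.2)] turn -0.2
```

View pics/m.png

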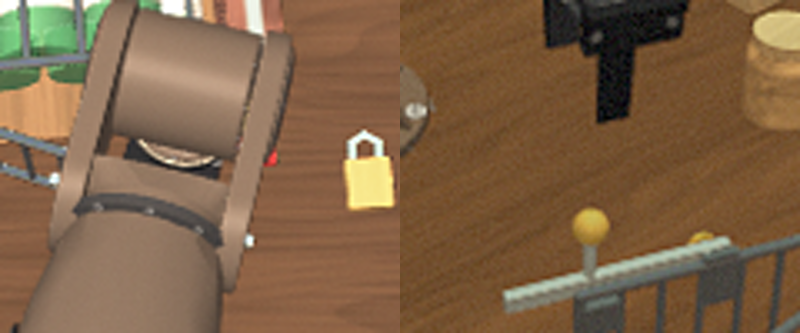

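In the side view the gripper sits above the knob at (590,227); the arm blocks the knob in the top view. I'll descend and close.

>>> step_arm(plan=[[[3,2.5,40,0,1],[3,2.5,75,0,1],[3,2.5,105,0,1],[3,2.5,120,0,1],[3,2.5,129,0,1],[3,2.5,129,0,1],[3,2.5,129,0,0.2],[3,2.5,129,0,-0.2]]])

```text
t: 2.53
eef_pos: [519.6, -60.2, 192.8]
tcp_rot: [3.14, -0.0, 1.244]
ft_force: [0.2, -0.3, -0.6]
opening: 0.912
grip_force: 0.0
```

>>> step_arm(plan=[[[0,0,0,0,-0.5],[0,0,0,0,-1],[0,0,0,0,-1],[0,0,0,0,-1],[0,0,0,0,-1],[0,0,0,0,-1],[0,0,0,0,-1],[0,0,0,0,-1]]])

```text
t: 3.2
eef_pos: [519.1, -59.6, 191.5]
tcp_rot: [3.142, 0.0, 1.245]
ft_force: [-0.1, -0.5, -0.4]
opening: 0.356
grip_force: 0.0
```

```bash
python3 -c "
from h import *
shift([519,-59,191],1.25)
b=env.read_camera('side')
cv2.imwrite('pics/g.png',cv2.resize(b[180:280,280:400],(480,400),interpolation=2))"
```

```text
t 3.2 pos [519.1 -59.6 191.5] yaw 1.245 F [-0.1 -0.5 -0.4] op 0.356
shift [np.float64(0.6), np.float64(-0.3), np.float64(0.5)] turn -0.3
```

View pics/g.png

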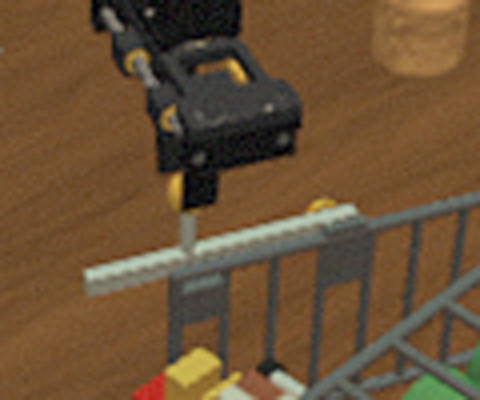

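The side crop shows the ball between the pads with the fingers still closing. The offset to the left matches the expected parallax.

>>> step_arm(plan=[[[0,0,0,0,-1],[0,0,0,0,-1],[0,0,0,0,-1],[0,0,0,0,-1],[0,0,0,0,-1]]])

```text
t: 3.67
eef_pos: [519.1, -59.6, 191.4]
tcp_rot: [3.142, -0.0, 1.245]
ft_force: [0.8, -0.5, -1.4]
opening: 0.255
grip_force: 28.7
```

```bash
cat >> h.py <<'E'
O=np.array([623.14,17.92])
def knob(phi,al,o=O,th=TH,tcpz=None):
    a=128+100*np.cos(al)-55*np.sin(al);z=155+100*np.sin(al)+55*np.cos(al)
    l=np.array([-a*np.sin(phi)-25*np.cos(phi),128-a*np.cos(phi)+25*np.sin(phi)])
    R=np.array([[np.cos(th),-np.sin(th)],[np.sin(th),np.cos(th)]]);w=o+R@l
    return np.array([w[0],w[1],z-19]), np.pi/2+th-phi
E
python3 -c "
from h import *
for f in(.38,.4,.42):print(knob(f,0))
for f,a in((.4,.25),(.2,.25),(.1,.25),(-.04,.25)):print(f,knob(f,a))
shift(*knob(.4,.25))"
```

```text
(array([521.64889983, -64.91809595, 191.        ]), 1.2707963267948967)
(array([517.4588579, -63.0508929, 191.       ]), 1.2507963267948967)
(array([513.30699553, -61.10026803, 191.        ]), 1.2307963267948967)
0.4 (array([522.71714485, -47.18349682, 214.03057912]), 1.2507963267948967)
0.2 (array([562.79742635, -61.26118047, 214.03057912]), 1.4507963267948967)
0.1 (array([583.69052022, -65.23118394, 214.03057912]), 1.5507963267948965)
-0.04 (array([613.3839802 , -67.24679083, 214.03057912]), 1.6907963267948967)
t 3.67 pos [519.1 -59.6 191.4] yaw 1.245 F [ 0.8 -0.5 -1.4] op 0.255
shift [np.float64(13.0), np.float64(-0.6), np.float64(-22.6)] turn -0.3
```

Knob gripped. Next I'll lift the bar along its arc to about 0.27 rad.

>>> step_arm(plan=[[[3,0,-5,0,-1],[7,0,-11,0,-1],[12,0,-17,0,-1],[16,0,-22,0,-1],[18.3,0,-24.7,0,-1],[18.3,0,-24.7,0,-1]]])

```text
t: 4.17
eef_pos: [525.4, -42.7, 218.0]
tcp_rot: [3.139, 0.002, 1.246]
ft_force: [0.8, -0.2, 0.8]
opening: 0.129
grip_force: 0.0
```

```bash
python3 -c "
from h import *
O2=O+[0,4]
for f in(.39,.3,.2,.12,.08):print(f);shift(*knob(f,.27,O2))"
```

```text
0.39
t 4.17 pos [525.4 -42.7 218. ] yaw 1.246 F [ 0.8 -0.2  0.8] op 0.129
shift [np.float64(0.0), np.float64(-0.3), np.float64(2.3)] turn -0.8
0.3
t 4.17 pos [525.4 -42.7 218. ] yaw 1.246 F [ 0.8 -0.2  0.8] op 0.129
shift [np.float64(-1.1), np.float64(18.7), np.float64(2.3)] turn -6.0
0.2
t 4.17 pos [525.4 -42.7 218. ] yaw 1.246 F [ 0.8 -0.2  0.8] op 0.129
shift [np.float64(-0.3), np.float64(39.8), np.float64(2.3)] turn -11.7
0.12
t 4.17 pos [525.4 -42.7 218. ] yaw 1.246 F [ 0.8 -0.2  0.8] op 0.129
shift [np.float64(1.8), np.float64(56.6), np.float64(2.3)] turn -16.3
0.08
t 4.17 pos [525.4 -42.7 218. ] yaw 1.246 F [ 0.8 -0.2  0.8] op 0.129
shift [np.float64(3.4), np.float64(64.9), np.float64(2.3)] turn -18.6
```

The knob slipped out, since the 24 mm grip was off-centre. I'll open, rise and look again.

>>> step_arm(plan=[[[0,0,-10,0,0.5],[0,0,-30,0,1],[0,0,-70,0,1],[0,0,-100,0,1],[0,0,-100,0,1]]])

```text
t: 4.58
eef_pos: [526.8, -42.2, 323.0]
tcp_rot: [3.132, -0.002, 1.245]
ft_force: [0.2, -0.0, 0.8]
opening: 0.428
grip_force: 0.0
```

>>> step_arm(plan=[[[-40,0,0,0,1],[-80,0,0,0,1],[-120,0,0,0,1],[-160,0,0,0,1],[-160,0,0,0,1],[-160,0,0,0,1]]])

```text
t: 5.08
eef_pos: [473.3, -195.3, 316.6]
tcp_rot: [3.141, -0.0, 1.242]
ft_force: [-0.3, 0.6, 0.0]
opening: 0.849
grip_force: 0.0
```

```bash
python3 -c "
from h import *
shift([519,-59,191],1.25)
a=env.read_camera('top');b=env.read_camera('side')
cv2.imwrite('pics/t2.png',a);cv2.imwrite('pics/s2.png',b)
for r in (6,9):
  print(ball(a,(323,222),r),ball(b,(327,228),r+2))
cv2.imwrite('pics/m2.png',np.hstack([cv2.resize(a[160:260,270:390],(400,333),interpolation=2),cv2.resize(b[180:280,270:390],(400,333),interpolation=2)]))"
```

```text
t 5.08 pos [ 473.3 -195.3  316.6] yaw 1.242 F [-0.3  0.6  0. ] op 0.849
shift [np.float64(143.8), np.float64(-0.8), np.float64(125.6)] turn -0.5
(322.8955223880597, 221.22388059701493, 67.0) (326.3898305084746, 227.59322033898306, 118.0)
(322.8955223880597, 221.22388059701493, 67.0) (327.041095890411, 228.5958904109589, 146.0)
```

View pics/m2.png

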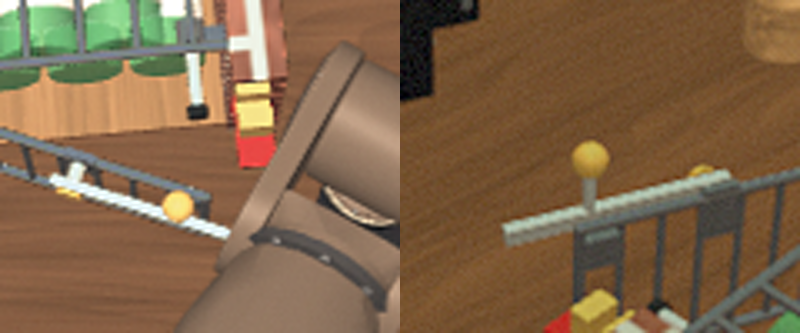

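Both crops show the knob unmoved at (519,-59,209). The hinge geometry puts it slightly further towards -y, so I'll retake it a little lower and 3 mm that way, then lift in checked steps.

>>> step_arm(plan=[[[40,0,0,0,1],[80,0,0,0,1],[120,0,20,0,1],[141,-0.5,50,0,1],[141,-0.5,85,0,1],[141,-0.5,115,0,1],[141,-0.5,129.5,0,0.6],[141,-0.5,129.5,0,0]]])

```text
t: 5.85
eef_pos: [517.2, -58.0, 183.9]
tcp_rot: [-3.136, 0.0, 1.248]
ft_force: [-0.1, -0.2, 0.3]
opening: 0.915
grip_force: 0.0
```

>>> step_arm(plan=[[[0,0,0,0,-1],[0,0,0,0,-1],[0,0,0,0,-1],[0,0,0,0,-1],[0,0,0,0,-1],[0,0,0,0,-1],[0,0,0,0,-1],[0,0,0,0,-1]]])

```text
t: 6.52
eef_pos: [518.4, -60.3, 186.9]
tcp_rot: [3.141, 0.0, 1.245]
ft_force: [-0.1, 0.2, -0.6]
opening: 0.357
grip_force: 0.0
```

>>> step_arm(plan=[[[0,0,0,0,-1],[0,0,0,0,-1],[0,0,0,0,-1],[0,0,0,0,-1]]])

```text
t: 6.85
eef_pos: [518.4, -60.2, 186.8]
tcp_rot: [3.141, 0.0, 1.245]
ft_force: [0.1, -0.1, 2.0]
opening: 0.276
grip_force: 30.0
```

>>> step_arm(plan=[[[0,0,0,0,-1],[0,0,0,0,-1],[0,0,0,0,-1]]])

```text
t: 7.1
eef_pos: [518.4, -60.2, 186.8]
tcp_rot: [3.141, 0.0, 1.245]
ft_force: [0.2, -0.5, 1.6]
opening: 0.274
grip_force: 30.0
```

>>> step_arm(plan=[[[1,0,-2,0,-1],[2.5,0,-4,0,-1],[3.5,0,-6,0,-1],[3.5,0,-6,0,-1]]])

```text
t: 7.43
eef_pos: [519.4, -56.6, 192.9]
tcp_rot: [-3.141, 0.0, 1.245]
ft_force: [-0.9, -1.7, -2.8]
opening: 0.28
grip_force: 30.0
```

>>> step_arm(plan=[[[2,0,-3,0,-1],[4.5,0,-6.5,0,-1],[7.5,0,-10,0,-1],[10,0,-13,0,-1],[12.5,0,-16,0,-1],[14.8,0,-18.7,0,-1],[14.8,0,-18.7,0,-1]]])

```text
t: 8.02
eef_pos: [524.5, -42.2, 211.8]
tcp_rot: [3.141, -0.0, 1.245]
ft_force: [-0.5, 0.7, -3.8]
opening: 0.277
grip_force: 30.0
```

```bash
python3 -c "
from h import *
O2=O+[0,4]
for f in(.39,.3,.2,.12,.08):print(f);shift(*knob(f,.27,O2))
b=env.read_camera('side')
cv2.imwrite('pics/g2.png',cv2.resize(b[180:300,280:430],(600,480),interpolation=2))"
```

```text
0.39
t 8.02 pos [524.5 -42.2 211.8] yaw 1.245 F [-0.5  0.7 -3.8] op 0.277
shift [np.float64(-0.2), np.float64(0.8), np.float64(-3.8)] turn -0.9
0.3
t 8.02 pos [524.5 -42.2 211.8] yaw 1.245 F [-0.5  0.7 -3.8] op 0.277
shift [np.float64(-1.3), np.float64(19.7), np.float64(-3.8)] turn -6.0
0.2
t 8.02 pos [524.5 -42.2 211.8] yaw 1.245 F [-0.5  0.7 -3.8] op 0.277
shift [np.float64(-0.5), np.float64(40.8), np.float64(-3.8)] turn -11.8
0.12
t 8.02 pos [524.5 -42.2 211.8] yaw 1.245 F [-0.5  0.7 -3.8] op 0.277
shift [np.float64(1.6), np.float64(57.6), np.float64(-3.8)] turn -16.3
0.08
t 8.02 pos [524.5 -42.2 211.8] yaw 1.245 F [-0.5  0.7 -3.8] op 0.277
shift [np.float64(3.2), np.float64(65.9), np.float64(-3.8)] turn -18.6
```

View pics/g2.png

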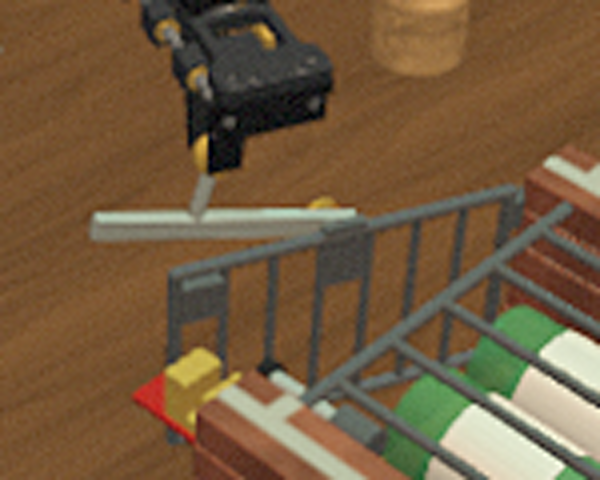

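The bar is lifted and the knob held at about (203,152). Now I'll swing the gate in along its arc, stopping short of the buffer.

>>> step_arm(plan=[[[-0.7,8,0,-2,-1],[-1.1,16,0,-4,-1],[-1.0,24,0,-6.5,-1],[-0.8,32,0,-9,-1],[-0.3,40,0,-11,-1],[0.7,48,0,-13,-1],[1.8,57,0,-15.5,-1],[1.8,57,0,-15.5,-1]]])

```text
t: 8.73
eef_pos: [580.1, -60.3, 211.4]
tcp_rot: [3.14, 0.001, 1.517]
ft_force: [0.0, -3.8, 0.6]
opening: 0.275
grip_force: 30.0
```

```bash
python3 -c "
from h import *
O2=O+[0,4]
for f in(.12,.05,0,-.04,-.055):print(f);shift(*knob(f,.27,O2))"
```

```text
0.12
t 8.73 pos [580.1 -60.3 211.4] yaw 1.517 F [ 0.  -3.8  0.6] op 0.275
shift [np.float64(1.2), np.float64(-0.6), np.float64(-4.3)] turn -0.8
0.05
t 8.73 pos [580.1 -60.3 211.4] yaw 1.517 F [ 0.  -3.8  0.6] op 0.275
shift [np.float64(0.2), np.float64(14.1), np.float64(-4.3)] turn -4.8
0
t 8.73 pos [580.1 -60.3 211.4] yaw 1.517 F [ 0.  -3.8  0.6] op 0.275
shift [np.float64(0.1), np.float64(24.7), np.float64(-4.3)] turn -7.6
-0.04
t 8.73 pos [580.1 -60.3 211.4] yaw 1.517 F [ 0.  -3.8  0.6] op 0.275
shift [np.float64(0.4), np.float64(33.1), np.float64(-4.3)] turn -9.9
-0.055
t 8.73 pos [580.1 -60.3 211.4] yaw 1.517 F [ 0.  -3.8  0.6] op 0.275
shift [np.float64(0.6), np.float64(36.3), np.float64(-4.3)] turn -10.8
```

>>> step_arm(plan=[[[0.3,6,-1,-2,-1],[0.2,13,-1,-4.5,-1],[0.2,20,-1,-7,-1],[0.2,26,-1,-8.5,-1],[0.3,31,-1,-10,-1],[0.5,35,-1,-10.5,-1],[0.5,35,-1,-10.5,-1]]])

```text
t: 9.32
eef_pos: [613.1, -62.1, 212.7]
tcp_rot: [-3.14, 0.002, 1.697]
ft_force: [-6.8, -7.4, 3.0]
opening: 0.273
grip_force: 30.0
```

```bash
python3 -c "
from h import *
O2=O+[0,4]
for f,a in((-.05,.27),(-.05,.2),(-.05,.1),(-.05,0)):print(f,a);shift(knob(f,a,O2)[0]-[0,0,4],knob(f,a,O2)[1])"
```

```text
-0.05 0.27
t 9.32 pos [613.1 -62.1 212.7] yaw 1.697 F [-6.8 -7.4  3. ] op 0.273
shift [np.float64(0.2), np.float64(2.2), np.float64(1.0)] turn -0.2
-0.05 0.2
t 9.32 pos [613.1 -62.1 212.7] yaw 1.697 F [-6.8 -7.4  3. ] op 0.273
shift [np.float64(-5.2), np.float64(2.2), np.float64(6.9)] turn -0.2
-0.05 0.1
t 9.32 pos [613.1 -62.1 212.7] yaw 1.697 F [-6.8 -7.4  3. ] op 0.273
shift [np.float64(-12.2), np.float64(2.3), np.float64(16.0)] turn -0.2
-0.05 0
t 9.32 pos [613.1 -62.1 212.7] yaw 1.697 F [-6.8 -7.4  3. ] op 0.273
shift [np.float64(-18.1), np.float64(2.3), np.float64(25.7)] turn -0.2
```

The Fy load is a radial pull, so I'll ease that, go 1.5 mm further in, and start lowering.

>>> step_arm(plan=[[[-0.7,1.5,0,0,-1],[-2,1.5,1.5,0,-1],[-3.5,1.5,3,0,-1],[-5,1.5,5,0,-1],[-6.2,1.5,6.5,0,-1],[-6.2,1.5,6.5,0,-1]]])

```text
t: 9.82
eef_pos: [614.7, -68.2, 206.0]
tcp_rot: [-3.139, 0.002, 1.697]
ft_force: [-8.2, -8.0, 3.1]
opening: 0.279
grip_force: 30.0
```

>>> step_arm(plan=[[[-0.7,0,1,0,-1],[-1.4,0,2,0,-1],[-1.4,0,2,0,-1]]])

```text
t: 10.07
eef_pos: [614.9, -69.7, 204.3]
tcp_rot: [-3.139, 0.002, 1.697]
ft_force: [-7.7, -9.2, 3.9]
opening: 0.274
grip_force: 30.0
```

>>> step_arm(plan=[[[-1,0,0,0,-1],[-2,0,0,0,-1],[-2,0,0,0,-1]]])

```text
t: 10.32
eef_pos: [614.9, -70.4, 203.6]
tcp_rot: [-3.139, -0.0, 1.697]
ft_force: [-6.5, -2.3, -1.0]
opening: 0.278
grip_force: 30.0
```

>>> step_arm(plan=[[[-0.6,0,1,0,-1],[-1.2,0,2,0,-1],[-1.2,0,2,0,-1]]])

```text
t: 10.57
eef_pos: [615.1, -71.3, 202.4]
tcp_rot: [-3.139, -0.0, 1.697]
ft_force: [-9.1, 0.1, 6.0]
opening: 0.274
grip_force: 30.0
```

Contact at a rise matching the strike's flat tops, about 0.164 rad. I'll lighten it and feel inward in small steps.

>>> step_arm(plan=[[[0.2,0,-0.6,0,-1],[0.2,0.7,-0.6,0,-1],[0.2,0.7,-0.6,0,-1]]])

```text
t: 10.82
eef_pos: [615.4, -71.2, 202.6]
tcp_rot: [-3.138, -0.0, 1.697]
ft_force: [-8.6, -3.4, 2.1]
opening: 0.274
grip_force: 30.0
```

>>> step_arm(plan=[[[0,0.7,0,0,-1],[0,0.7,0,0,-1]]])

```text
t: 10.98
eef_pos: [616.1, -71.2, 202.6]
tcp_rot: [-3.138, -0.0, 1.697]
ft_force: [-9.2, -3.1, 2.4]
opening: 0.275
grip_force: 30.0
```

>>> step_arm(plan=[[[0,0.7,0,0,-1],[0,0.7,0,0,-1]]])

```text
t: 11.15
eef_pos: [616.8, -71.2, 202.5]
tcp_rot: [-3.138, 0.0, 1.697]
ft_force: [-7.9, -3.5, -0.1]
opening: 0.275
grip_force: 30.0
```

>>> step_arm(plan=[[[0,0.7,0,0,-1],[0,0.7,0,0,-1]]])

```text
t: 11.32
eef_pos: [617.4, -71.3, 202.3]
tcp_rot: [-3.138, 0.0, 1.697]
ft_force: [-9.2, -5.0, -0.1]
opening: 0.277
grip_force: 30.0
```

Fz dropped as the bar moved in, so it may be off the lip. I'll test with a small lowering.

>>> step_arm(plan=[[[-1,0,0.7,0,-1],[-1.4,0,1.2,0,-1],[-1.4,0,1.2,0,-1]]])

```text
t: 11.57
eef_pos: [617.6, -72.5, 200.9]
tcp_rot: [-3.138, -0.0, 1.697]
ft_force: [-9.3, -3.6, -1.7]
opening: 0.273
grip_force: 30.0
```

Lower now, and no support felt, so the bar is going into the notch. I'll continue gently along the arc.

>>> step_arm(plan=[[[-1,0,1,0,-1],[-1.8,0,2,0,-1],[-1.8,0,2,0,-1]]])

```text
t: 11.82
eef_pos: [617.7, -74.1, 198.7]
tcp_rot: [-3.137, -0.001, 1.697]
ft_force: [-8.8, -3.5, -1.1]
opening: 0.277
grip_force: 30.0
```

>>> step_arm(plan=[[[-0.8,0,1,0,-1],[-1.5,0,2,0,-1],[-1.5,0,2,0,-1]]])

```text
t: 12.07
eef_pos: [617.9, -75.6, 196.7]
tcp_rot: [-3.137, -0.001, 1.697]
ft_force: [-8.5, -2.5, -0.6]
opening: 0.275
grip_force: 30.0
```

>>> step_arm(plan=[[[-0.7,0,1.2,0,-1],[-1.4,0,2.4,0,-1],[-2.1,0,3.6,0,-1],[-2.7,0,4.8,0,-1],[-2.7,0,4.8,0,-1]]])

```text
t: 12.48
eef_pos: [618.3, -78.5, 192.0]
tcp_rot: [-3.137, -0.0, 1.697]
ft_force: [-8.4, -3.9, -0.5]
opening: 0.28
grip_force: 30.0
```

>>> step_arm(plan=[[[-0.6,0,1.2,0,-1],[-1.2,0,2.4,0,-1],[-1.7,0,3.4,0,-1],[-1.7,0,3.4,0,-1]]])

```text
t: 12.82
eef_pos: [618.5, -80.3, 188.7]
tcp_rot: [-3.137, 0.0, 1.697]
ft_force: [-8.9, -4.2, 0.2]
opening: 0.276
grip_force: 30.0
```

>>> step_arm(plan=[[[-0.6,0,1,0,-1],[-0.9,0,1.7,0,-1],[-0.9,0,1.7,0,-1]]])

```text
t: 13.07
eef_pos: [618.8, -81.0, 187.5]
tcp_rot: [-3.138, -0.0, 1.697]
ft_force: [-8.1, -3.8, 2.1]
opening: 0.273
grip_force: 30.0
```

>>> step_arm(plan=[[[-0.6,0,0.5,0,-1],[-0.6,0,0.5,0,-1]]])

```text
t: 13.23
eef_pos: [619.1, -81.0, 187.4]
tcp_rot: [-3.139, -0.001, 1.697]
ft_force: [-8.7, 0.2, 6.8]
opening: 0.276
grip_force: 30.0
```

The bar is on its stop. I'll relax the downward force and ease out until the lip carries the buffer load.

>>> step_arm(plan=[[[0,0,-0.6,0,-1],[0,-0.6,-0.6,0,-1],[0,-1.2,-0.6,0,-1],[0,-1.2,-0.6,0,-1]]])

```text
t: 13.57
eef_pos: [618.4, -81.0, 187.5]
tcp_rot: [-3.14, -0.001, 1.697]
ft_force: [-6.5, 1.3, 1.1]
opening: 0.276
grip_force: 30.0
```

>>> step_arm(plan=[[[0,-0.7,0,0,-1],[0,-1.2,0,0,-1],[0,-1.2,0,0,-1]]])

```text
t: 13.82
eef_pos: [618.3, -81.1, 187.6]
tcp_rot: [3.141, -0.001, 1.698]
ft_force: [-1.1, 4.0, -1.3]
opening: 0.275
grip_force: 30.0
```

Fx has gone to about 0 with the position held, so the lip carries the gate. Releasing.

>>> step_arm(plan=[[[0,0,0,0,-0.3],[0,0,0,0,0],[0,0,0,0,0.4],[0,0,0,0,0.8],[0,0,0,0,1],[0,0,0,0,1],[0,0,0,0,1],[0,0,0,0,1]]])

```text
t: 14.48
eef_pos: [618.4, -81.7, 187.5]
tcp_rot: [3.142, 0.0, 1.699]
ft_force: [0.1, -0.1, 0.5]
opening: 0.78
grip_force: 0.0
```

>>> step_arm(plan=[[[0,0,0,0,1],[0,0,-10,0,1],[0,0,-30,0,1],[0,0,-60,0,1],[0,0,-95,0,1],[0,0,-130,0,1],[0,0,-130,0,1]]])

```text
t: 15.07
eef_pos: [620.0, -81.9, 325.5]
tcp_rot: [3.131, 0.004, 1.699]
ft_force: [0.9, -0.0, 0.9]
opening: 0.998
grip_force: 0.0
```

>>> step_arm(plan=[[[-40,0,0,0,1],[-80,-20,0,0,1],[-100,-50,0,0,1],[-120,-80,0,0,1],[-140,-110,0,0,1],[-160,-140,0,0,1],[-180,-160,0,0,1],[-180,-160,0,0,1]]])

```text
t: 15.73
eef_pos: [480.0, -283.5, 318.5]
tcp_rot: [3.142, 0.002, 1.696]
ft_force: [0.3, -1.1, -0.7]
opening: 0.999
grip_force: 0.0
```

```bash
python3 -c "
from h import *
a=env.read_camera('top');b=env.read_camera('side');print(env.state()['t'])
cv2.imwrite('pics/e.png',np.hstack([cv2.resize(a[150:250,270:370],(400,400),interpolation=2),cv2.resize(b[200:300,290:390],(400,400),interpolation=2)]))"
```

```text
15.8333
```

View pics/e.png

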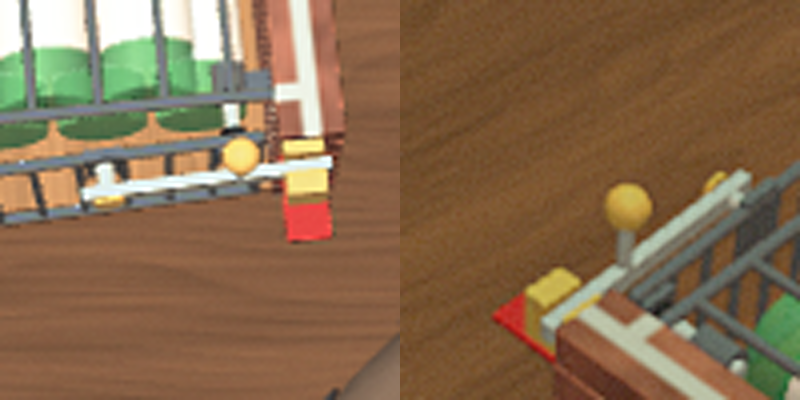

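The gate is shut. The bar lies down in the notch, behind the lip at top-crop (305,163), and the arm is clear. I'll hand it in.

```bash
python3 -c "
from cell import env
print(env.job_done())"
```

```text
the job is handed in; nothing more can be done
None
```

The gate is shut and latched: the last pictures show the bar down in the keeper's notch with the gripper clear, and I handed the job in at about 16 s; my first grip on the knob slipped off, so I took it again.

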